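# Hang a strike plate in a sprung clip before the inspection camera

### The arm

A 7-joint arm with a two-finger parallel gripper is mounted at the origin on the work surface. World frame = base frame: x ahead of the robot, y to its left, z up, the work surface at z = 0. Lengths are in m, angles in rad, forces in N, time in s.
With the tool pointing down it reaches from about 0.425 to 0.875 m from the base axis. Payload 8.4 kg.
Tool frame: the origin (TCP) lies between the finger pads; the fingertips stand r.nose_length ahead of it and the grasp point (between the pads) lies 5 mm behind it (r.nose_length is the distance from the TCP to the fingertips, in m); z points along the fingers, y is the line along which they close (so a half turn about z gives the same grasp; the last joint's range is limited). The gripper opens to 85 mm and grips with 20 to 120 N. Pads are 22 mm wide; open, the fingers measure 114 mm over their backs; the gripper's body (76 mm by 85 mm) begins 54 mm behind the grasp point. The pads swing forward as they close: fully open they stand 13 mm farther back than shut.
Start: joints at [1.027, 0.333, 0.04, 1.465, -0.013, 1.343, -0.059], TCP at [0.28, -0.587, 0.245] pointing down, gripper open.
Joint ranges: [-2.58, 2.58], [-0.38, 2.09], [-1.3, 1.39], [0.25, 2.4], [-1.5, 4.64], [0.08, 2.09], [-2.65, 2.65]. Speed limits (rad/s): [2.22, 2.22, 2.79, 2.79, 3.14, 3.14, 3.14].

### API

Orientations are given as a unit quaternion [w, x, y, z].
In Python, from station import r gives the robot as it stands.
- The arm moves only by the shell command python3 -m pendant 'ROWS' [FORCE]. ROWS is a JSON object of lists of equal length, an entry for each row: "rotation": the turn, a rotation vector about the tool's x, y, z each as a share of 180 degrees, from -1 to 1, a list of three; "slide": the shift along the tool's x, y, z each as a share of 0.3 m, from -1 to 1, a list of three; "fingers": the opening, from -1 (shut) to 1 (fully open). A call has 1 to 20 rows; each row is the pose to reach, as a shift and turn from the pose commanded when the call began, along the tool's axes at that moment, turning the shorter way round; what a row does not reach only later rows make up. A row lasts 1/8 s, in which the tool goes at most 62.5 mm and 10.7 degrees, less where a joint would pass 70% of its speed; a pose out of reach is approached as far as the arm can. A call with a number of a shift or a turn outside -1 to 1 is refused whole. A call with a gripper value outside its range is refused whole. The fingers move at their own pace and stop on an object; FORCE is the grip in N (left out, the last holds). Time passes only in rows, so rows that repeat a pose let the fingers close. It gives the time, the measured TCP pose, the force, the opening and the grip force at its end, in the units of the state.
- r.read_state(): the state, without advancing time (a new reading comes with each control period).
- r.grab_frame(name): name is "side" or "top" or "wrist"; returns a dict with "image" (384x512x3 uint8, blue, green, red), "fx", "fy", "cx", "cy" (pixels), "k1" (the pictures are not rectified: a ray, as slopes to the right and down, at radius r is drawn at 1 + k1 r^2 times it, then the intrinsics apply), "extrinsics" (4x4, takes a point from world to camera coordinates); the wrist camera has in their place "hand_eye" (4x4, takes a point from camera to tool coordinates, whose origin is the TCP and whose axes are the flange's). Camera axes: x right, y up, looking along -z (the intrinsics and any distortion apply to the point x, -y, -z); pixel columns grow to the right and rows downward; lengths in m; the calibration is good to about 2 mm. A picture is of the moment at which its call begins: read the wrist's pose just before it. There is no depth.
- r.close_job(): hands the job in; it is judged then, once.
The state is a dict: "clock": time; "q": joint angles; "dq": joint speeds; "effort": joint torques, N m; "eef_pos": TCP position; "ee_rot": TCP orientation; "contact_force": force on the tool from outside, world axes, zero at the start; "ft_torque": the same for the moment, N m; "width": finger opening in m; "finger_force": force on a finger pad.
Only numpy, scipy, OpenCV 4.12 (cv2) and the standard library are available. Lean on these libraries where they do the work, as an engineer would, in place of code of your own. Each camera call takes 0.05 s, during which the arm holds its last target. There are 200 camera calls.

### The job

Take the sprung clip off its post by squeezing its two handles, and let it close on the top edge of the tallest of the three strike plates standing in the rack; the gripper itself must not touch that polished plate. Lift the plate out by the clip and show it to the inspection camera: hanging upright, its middle on the lens axis 11 cm in front of the lens, its broad face square to the lens. Finish while still holding the clip there, keep it still, and leave the other plates, the loose fittings and the camera where they are.

Things in the scene. Friction and masses are not known exactly. Their poses are not given: they have to be found in the camera images.
- clip: Grey sprung clip like a big clothes peg, 95 g, at first clamped upright, jaws down, on the post's 5 mm fin. Origin: middle of the crotch, where a clamped plate's top edge meets a stop (underside z = 0). z up along the handles, y along the hinge, x from fixed to moving jaw; a clamped plate lies in x = 0. Jaws reach down to z = -22 mm, handles up to 60 mm. Fixed jaw: 28 mm wide, x = -9.6 to -2.6 mm.
- clip_squeeze (a point): Point midway between the two handles when squeezed right in, at clip x = -0.5, z = 42 mm; axes as the clip's. Fingers closing along x here open the jaws. At rest the handle tops are 39 mm over their backs (the lever's leans out 0.5 rad in +x); squeezed in, both handles are upright and parallel, 18 mm over their backs. Needs about 12 N; 20 to 30 N holds it open safely.
- clip_wing (a point): Middle of the clip's fixed handle, an upright wing 36 mm wide (y), 7 mm thick (x), from z = 16 to 60 mm of the clip; the point is at clip x = -6.1, z = 42 mm; axes as the clip's. Fingers closing along y on its two edges carry the clip without opening it: the lever's handle is only 20 mm wide and stays untouched.
- clip_lever (a joint): Angle of the clip's sprung lever (rad), hinged at clip x = 5.6, z = 16 mm: -0.12 shut on nothing, 0 clamped on a 5 mm plate or the fin (about 12 N), 0.5 fully open. Fully open the gap runs from the fixed jaw (x = -2.6 mm) 23 mm wide at the tips and 12 mm at the crotch: only the moving jaw swings out, to +x.
- plate: The tallest strike plate: steel, 105 mm tall, 44 wide, 5 thick, two windows one above the other, 140 g. Stands upright in one of the rack's three slots (26 mm deep, 1.5 mm play), top edge 115 mm above the table. Origin: middle of the bottom edge; z up the plate, y across its width, x normal to the broad face. Both faces are alike: either may face the lens. The gripper must not touch it.
- plate_mid (a point): Middle of the tallest plate, 52.5 mm above its bottom edge; axes as the plate's.
- plate_top (a point): Middle of the top edge of the tallest plate; axes as the plate's.
- rack: Fixed wooden rack, 56 x 235 x 36 mm, three slots in a row along its y, 75 mm apart, each holding one plate with its broad face to the rack's x. Origin: centre of its underside.
- post: Fixed post for the clip: 70 x 80 x 15 mm wooden foot with an upright aluminium fin 5 mm thick (x), 34 mm wide (y), top at 61 mm. Origin: centre of its underside.
- lens (a point): Centre of the front of the inspection camera's lens (black box 55 mm wide and 50 mm high on a stand with a round column; the lens is a 40 mm black tube). The lens looks level along -x of this frame; z is up. The column behind the box reaches 235 mm above the table.
- view (a point): The point on the lens axis 110 mm in front of the lens, where the plate's middle is to be; axes as the lens's.
- short_plate_a: Bystander: strike plate 80 mm tall, 44 mm wide, 5 mm thick, one window, standing in the rack. Origin: middle of the bottom edge.
- short_plate_b: Bystander: strike plate 80 mm tall, 44 mm wide, 5 mm thick, no window, standing in the rack. Origin: middle of the bottom edge.
- roller: Bystander: black barn door roller lying flat, strap 40 x 190 mm, wheel 72 mm across, 33 mm high. Origin: centre of the strap's underside, strap along y.
- pull_handle: Bystander: copper-finish pull handle lying feet down, 152 mm long along y, 40 mm high. Origin: centre of its underside.
- cylinder_lock: Bystander: silver deadbolt cylinder standing on end, 44 mm across, 42 mm high. Origin: centre of its underside.
Things that resemble listed ones, but are neither listed nor needed, are in the scene too. Several things have the shape of the rack; the one meant has the colours described above.

How it is judged:
By the outcome, as a careful person would: the job done as asked, in the order asked, and still so for the second after the job is handed in, while the arm keeps its last pose, push and grip.
It also fails if it takes over 64 s, if anything falls off the work surface, if the arm or the gripper's body presses on something with over 40 N, if the wrist force passes 120 N, or if a joint passes its speed limit or range.

## Working session

There is one attempt and no reset: what is moved stays moved. The work goes in short steps, Python scripts to look and compute and a shell command to move; the robot and the scene stay as the last step left them, time stands still between calls to the robot, and variables do not carry over. Pictures are saved under pics/ and viewed, at most 10 in all, crops included, and the job is handed in when it is done.

```bash
mkdir -p pics; ls
python3 - <<'E'
from station import r
import cv2,numpy as np
s=r.read_state();print(s, r.nose_length)
for n in ("side","top"):
    f=r.grab_frame(n);cv2.imwrite(f"pics/{n}0.png",f["image"]);np.save(f"{n}0.npy",f,allow_pickle=True)
    print(n,{k:v for k,v in f.items() if k!="image"})
a=cv2.imread("pics/side0.png");b=cv2.imread("pics/top0.png")
E
```

```text
pics
{'clock': 0.0, 'q': array([ 1.02680814,  0.33391868,  0.03985933,  1.46630019, -0.01340426,
        1.34328965, -0.0584773 ]), 'dq': array([-2.10164121e-04, -4.43918115e-04,  1.12423704e-03,  4.33309452e-04,
       -4.59568234e-05,  3.42529466e-04,  9.52044652e-04]), 'effort': array([-5.54617545e-04, -6.58556628e+01,  1.36492029e+00, -4.05553257e+01,
        1.65912334e-02,  1.28088769e-02, -2.09606561e-06]), 'eef_pos': array([ 0.27946635, -0.58636302,  0.24440186]), 'ee_rot': array([-7.91723240e-04,  9.75369896e-01,  2.20573991e-01, -2.32005671e-04]), 'contact_force': array([ 0.50719197, -0.00553549,  0.39170865]), 'ft_torque': array([-0.0033281 , -0.00282872, -0.0066015 ]), 'finger_force': 0.0, 'width': 0.08542769652598603} 0.014
side {'fx': 455.7826959494285, 'fy': 455.7826959494285, 'cx': 256.28458563651867, 'cy': 191.69576141989387, 'k1': -0.12742143478136775, 'extrinsics': array([[-0.99994216,  0.00491819, -0.00956456,  0.48219146],
       [-0.01042762, -0.66109229,  0.75023213, -0.05180457],
       [-0.00263327,  0.75028848,  0.66110534, -1.22320372],
       [ 0.        ,  0.        ,  0.        ,  1.        ]])}
top {'fx': 477.16028116027985, 'fy': 477.16028116027985, 'cx': 253.88782891442096, 'cy': 189.21166012173077, 'k1': -0.12087697338352396, 'extrinsics': array([[-5.27560991e-03, -9.99985897e-01, -6.11055858e-04,
         6.85519823e-02],
       [ 9.93795747e-01, -5.31083804e-03,  1.11093688e-01,
        -5.27294333e-01],
       [-1.11095366e-01, -2.11777530e-05,  9.93809750e-01,
        -1.35206536e+00],
       [ 0.00000000e+00,  0.00000000e+00,  0.00000000e+00,
         1.00000000e+00]])}
```

View pics/side0.png

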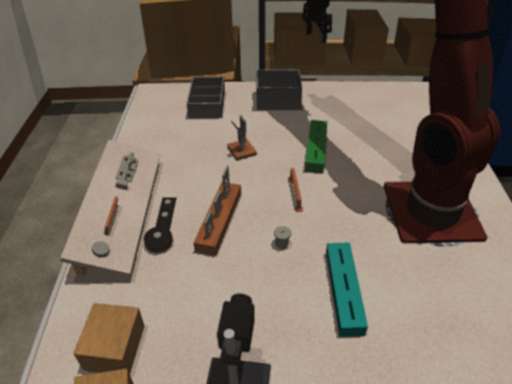

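View pics/top0.png

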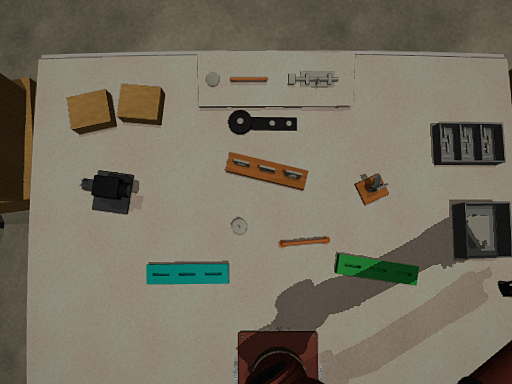

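Side view: the candidates for the rack are wooden-brown at (218,217), teal at (346,287) and green at (316,146). The brown one holds the plates, so it is the one meant. The clip on its post is at (241,135). The inspection camera is at (237,330). Top view: rack (267,171), post (372,188), camera (110,190). Next, enlarged crops of these.

```bash
cat > h.py <<'E'
import numpy as np,cv2
from scipy.spatial.transform import Rotation as R
def load(n): return np.load(n+".npy",allow_pickle=True).item()
def T_tool(s):
    T=np.eye(4);q=s["ee_rot"];T[:3,:3]=R.from_quat(np.r_[q[1:],q[0]]).as_matrix();T[:3,3]=s["eef_pos"];return T
def c2w(f):
    return np.linalg.inv(f["extrinsics"]) if "extrinsics" in f else f["T"]@f["hand_eye"]
def K(f): return np.array([[f["fx"],0,f["cx"]],[0,f["fy"],f["cy"]],[0,0,1]]),np.array([f["k1"],0,0,0,0.])
def rays(f,px):
    k,d=K(f);n=cv2.undistortPoints(np.array(px,float).reshape(-1,1,2),k,d).reshape(-1,2)
    M=c2w(f);v=np.c_[n[:,0],-n[:,1],-np.ones(len(n))]@M[:3,:3].T
    return M[:3,3],v/np.linalg.norm(v,axis=1)[:,None]
def onz(f,px,z):
    o,v=rays(f,px);z=np.broadcast_to(z,len(v));return o+v*((z-o[2])/v[:,2])[:,None]
def proj(f,P):
    P=np.atleast_2d(P);M=np.linalg.inv(c2w(f));c=P@M[:3,:3].T+M[:3,3];c=c*[1,-1,-1]
    k,d=K(f);return cv2.projectPoints(c,np.zeros(3),np.zeros(3),k,d)[0].reshape(-1,2)
def tri(f1,p1,f2,p2):
    o1,v1=rays(f1,[p1]);o2,v2=rays(f2,[p2]);A=np.c_[v1[0],-v2[0]]
    t=np.linalg.lstsq(A,o2-o1,rcond=None)[0];a=o1+t[0]*v1[0];b=o2+t[1]*v2[0]
    return (a+b)/2,np.linalg.norm(a-b)
def snap(r,name):
    s=r.read_state();f=r.grab_frame("wrist");f["T"]=T_tool(s);np.save(name+".npy",f,allow_pickle=True);cv2.imwrite(f"pics/{name}.png",f["image"]);return f
def crop(f,x,y,w,h,k): return cv2.resize(f["image"][y:y+h,x:x+w],None,fx=k,fy=k,interpolation=cv2.INTER_CUBIC)
E
python3 - <<'E'
from h import *
t,s=load("top0"),load("side0")
a=np.hstack([crop(t,215,140,100,75,4),crop(t,75,155,100,75,4)])
b=np.hstack([crop(s,180,160,100,75,4),crop(s,200,285,100,75,4)])
cv2.imwrite("pics/z.png",np.vstack([a,b]))
print(onz(t,[[267,171],[372,188],[110,190],[239,226]],0.02).round(3))
E
```

```text
[[ 0.582  0.027  0.02 ]
 [ 0.53  -0.281  0.02 ]
 [ 0.529  0.49   0.02 ]
 [ 0.422  0.109  0.02 ]]
```

View pics/z.png

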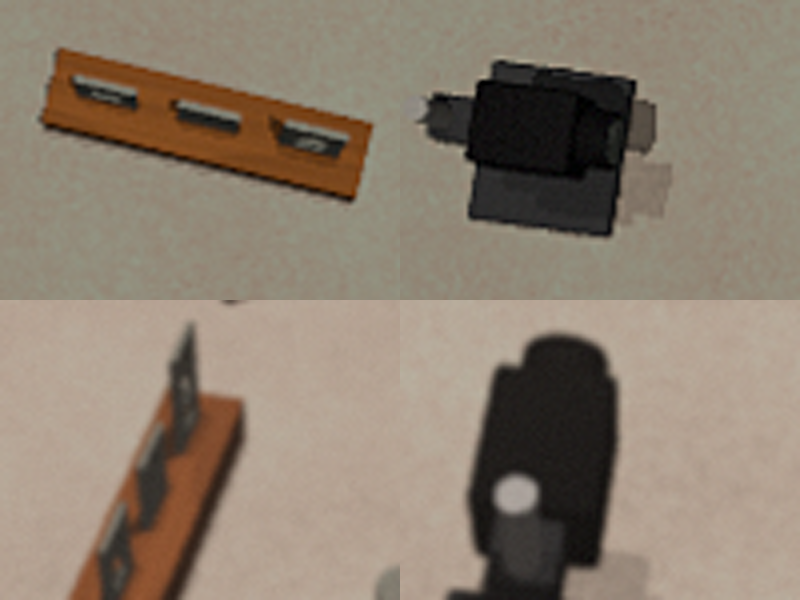

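Top crop: the right-hand plate (crop 310,130, i.e. top pixel 292,172) is the tallest. In the side crop it is the far one with two windows, standing clearly higher. The lens tube faces image right (-y) at top pixel (130,189).

Run:
```python
from h import *
from station import r
t,s=load("top0"),load("side0")
print("plate top",onz(t,[[283,170.5],[302,173.8],[292.5,172.3]],.115).round(3))
print("plate top via side/top",tri(t,[292.5,172.3],s,[226.5,169]))  # rough
print("lens",tri(t,[129.5,189],s,[241,295]))
for p in ([0.53,-.281,.1],[.53,-.281,.06]): print(proj(t,p),proj(s,p))
f=snap(r,"w0");print(f["hand_eye"].round(4),f["fx"],f["k1"])
T=f["T"];print(T.round(4))
print("shift to above post (tool axes)",(T[:3,:3].T@(np.array([.53,-.281,.244])-T[:3,3])).round(4))
k=crop(t,350,165,50,50,8);k2=crop(s,215,105,50,50,8);cv2.imwrite("pics/post.png",np.hstack([k,k2]))
```

```text
plate top [[ 0.569 -0.014  0.115]
 [ 0.56  -0.066  0.115]
 [ 0.564 -0.04   0.115]]
plate top via side/top (array([ 0.56036652, -0.03923365,  0.12073144]), np.float64(0.005401063214287906))
lens (array([0.51199699, 0.39116405, 0.17263125]), np.float64(0.003861171730109151))
[[378.95137565 184.87593927]] [[239.65296472 124.17584478]]
[[375.3414423  186.55802092]] [[240.07875273 135.17689938]]
[[ 3.000e-04  9.525e-01  3.046e-01  7.830e-02]
 [ 1.000e+00 -1.000e-04 -6.000e-04 -2.000e-04]
 [-6.000e-04  3.046e-01 -9.525e-01 -1.283e-01]
 [ 0.000e+00  0.000e+00  0.000e+00  1.000e+00]] 269.57238145488685 -0.05881026098560279
[[ 9.027e-01  4.303e-01 -7.000e-04  2.795e-01]
 [ 4.303e-01 -9.027e-01  1.300e-03 -5.864e-01]
 [-1.000e-04 -1.400e-03 -1.000e+00  2.445e-01]
 [ 0.000e+00  0.000e+00  0.000e+00  1.000e+00]]
shift to above post (tool axes) [ 0.3575 -0.1679  0.0007]
```

View pics/post.png

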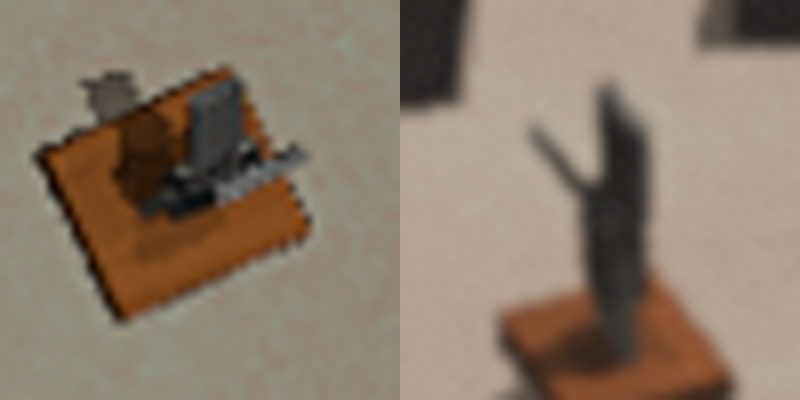

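The clip's lever leans towards +x world, clip yaw is about 25°, and the current tool x already lies along clip x. I'll turn the tool -90° about z and move above the post.

```bash
python3 -m pendant '{"rotation":[[0,0,-0.5],[0,0,-0.5],[0,0,-0.5],[0,0,-0.5],[0,0,-0.5],[0,0,-0.5],[0,0,-0.5],[0,0,-0.5],[0,0,-0.5],[0,0,-0.5],[0,0,-0.5],[0,0,-0.5]],"slide":[[1,-0.56,0],[1,-0.56,0],[1,-0.56,0],[1,-0.56,0],[1,-0.56,0],[1,-0.56,0],[1,-0.56,0],[1,-0.56,0],[1,-0.56,0],[1,-0.56,0],[1,-0.56,0],[1,-0.56,0]],"fingers":[1,1,1,1,1,1,1,1,1,1,1,1]}' 30
python3 - <<'E'
from h import *
from station import r
f=snap(r,"w1");print(f["T"].round(3));print(proj(f,[.53,-.281,.1]))
cv2.imwrite("pics/w1b.png",cv2.resize(f["image"],(768,576)))
E
```

```text
clock: 1.65
eef_pos: [0.4782, -0.306, 0.2453]
ee_rot: [-0.0, 0.534, 0.845, 0.0]
contact_force: [0.2, -0.3, 0.2]
width: 0.0855
finger_force: 0.0
[[-0.429  0.903 -0.     0.478]
 [ 0.903  0.429  0.    -0.306]
 [ 0.    -0.    -1.     0.245]
 [ 0.     0.     0.     1.   ]]
[[311.27991665 180.58940846]]
```

View pics/w1b.png

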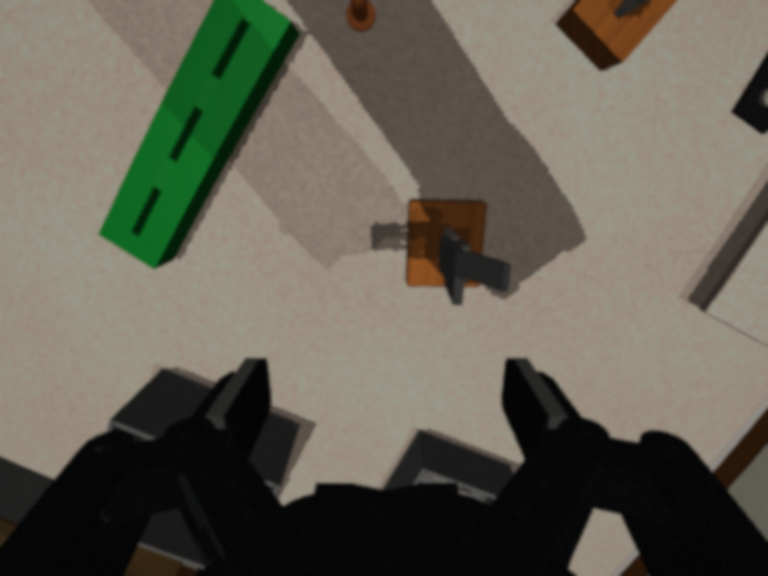

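The wrist view shows the post foot at (447,243) of the 1.5x picture. The fixed handle runs (445,235)-(458,300) and the lever leans right to (490,270), towards tool +y = clip +x. Measuring the foot and the handle's top edge.

Run:
```python
from h import *
f=load("w1");im=f["image"]
hsv=cv2.cvtColor(im,cv2.COLOR_BGR2HSV);m=((hsv[...,0]<16)&(hsv[...,1]>110)).astype(np.uint8)
m[:, :255]=0;m[:,345:]=0;m[:120]=0;m[205:]=0
c=max(cv2.findContours(m,0,2)[0],key=cv2.contourArea);h=cv2.convexHull(c)
P=onz(f,h.reshape(-1,2),.015)[:,:2]
rc=cv2.minAreaRect(P.astype(np.float32)*1000);b=cv2.boxPoints(rc);print(rc);
print("tool-yaw",np.degrees(np.arctan2(f["T"][1,0],f["T"][0,0])))
# dark clip mask bounding
g=cv2.cvtColor(im,cv2.COLOR_BGR2GRAY)
print(cv2.approxPolyDP(h,2,True).reshape(-1,2).tolist())
cv2.imwrite("pics/clip1.png",crop(f,260,120,100,90,8))
```

```text
((526.1757202148438, -281.5608215332031), (68.53273010253906, 78.80101013183594), 24.719385147094727)
tool-yaw 115.4259198736548
[[323, 135], [321, 168], [295, 190], [272, 189], [273, 134]]
```

View pics/clip1.png

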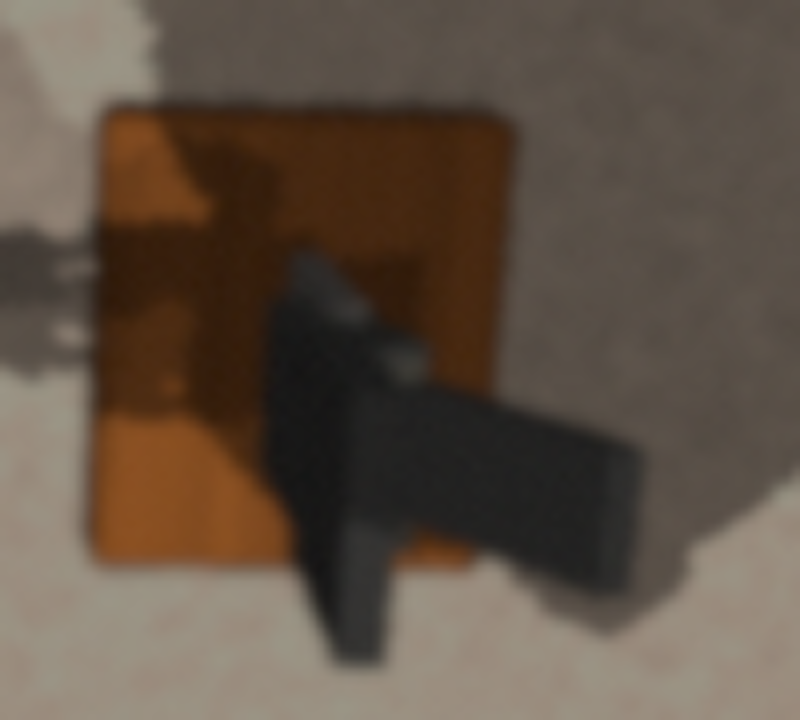

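Run:
```python
from h import *
f=load("w1")
px=np.array([[335,660],[385,660]])/8+[260,120]
Rz=R.from_euler("z",24.9,degrees=True).as_matrix()
o=np.array([.5262,-.2816,.061])
P=onz(f,px,.121);print(((P-o)@Rz*1000).round(1),"expect -9.6/-2.6,-18,60")
lv=np.array([[645,450],[630,590]])/8+[260,120]
print(((onz(f,lv,[.121,.121])-o)@Rz*1000).round(1), "expect ~29 , +-10")
T=f["T"]
tgt=o+Rz@[-.5,0,.042];print("squeeze",tgt)
for x in (10,): 
  g=o+Rz@[x/1000,0,.042]; d=g-T[:3,3];d[2]=0;print("tool shift to x=",x,(T[:3,:3].T@d*1000).round(1),"share",(T[:3,:3].T@d/.3).round(4))
```

```text
[[ -8.6 -18.   60. ]
 [ -2.3 -17.9  60. ]] expect -9.6/-2.6,-18,60
[[27.7  9.6 60. ]
 [27.7 -8.4 60. ]] expect ~29 , +-10
squeeze [ 0.07267799 -0.49211791  0.103     ]
tool shift to x= 10 [ 1.3 63.9 -0. ] share [ 0.0044  0.2129 -0.    ]
```

The clip measures within 1 mm of the sizes given. I move over it, centred on the resting handles (x=+10), and go down.

```bash
python3 -m pendant '{"rotation":[[0,0,0.003],[0,0,0.003],[0,0,0.003],[0,0,0.003],[0,0,0.003],[0,0,0.003],[0,0,0.003],[0,0,0.003],[0,0,0.003],[0,0,0.003]],"slide":[[0.004,0.213,0],[0.004,0.213,0],[0.004,0.213,0],[0.004,0.213,0.15],[0.004,0.213,0.3],[0.004,0.213,0.4],[0.004,0.213,0.49],[0.004,0.213,0.49],[0.004,0.213,0.49],[0.004,0.213,0.49]],"fingers":[1,1,1,1,1,1,1,1,1,1]}' 25
python3 - <<'E'
from h import *
from station import r
f=snap(r,"w2");T=f["T"]
Rz=R.from_euler("z",24.9,degrees=True).as_matrix()
o=np.array([.5262,-.2816,.061]);print("TCP in clip mm",((T[:3,3]-o)@Rz*1000).round(1),np.degrees(np.arctan2(T[1,0],T[0,0])))
cv2.imwrite("pics/w2b.png",cv2.resize(f["image"],(640,480)))
E
```

```text
clock: 2.95
eef_pos: [0.536, -0.2781, 0.0999]
ee_rot: [0.001, 0.538, 0.843, 0.0]
contact_force: [-0.2, 0.3, 0.8]
width: 0.0855
finger_force: 0.0
TCP in clip mm [10.4 -0.9 38.9] 114.91918057263825
```

View pics/w2b.png

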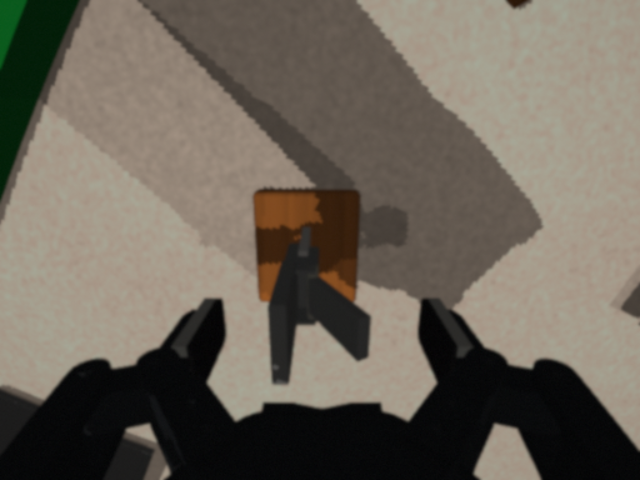

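The view shows the handles standing between the open fingers ((283,330) and (340,320)). I close in steps, sliding so that the fixed handle's side stays put.

```bash
python3 -m pendant '{"rotation":[[0,0,0],[0,0,0],[0,0,0],[0,0,0],[0,0,0],[0,0,0],[0,0,0],[0,0,0],[0,0,0],[0,0,0],[0,0,0],[0,0,0],[0,0,0],[0,0,0],[0,0,0],[0,0,0],[0,0,0],[0,0,0]],"slide":[[0.003,-0.007,0.006],[0.003,-0.007,0.006],[0.003,-0.007,0.006],[0.003,-0.007,0.006],[0.003,-0.013,0.006],[0.003,-0.013,0.006],[0.003,-0.018,0.006],[0.003,-0.018,0.006],[0.003,-0.023,0.006],[0.003,-0.023,0.006],[0.003,-0.03,0.006],[0.003,-0.03,0.006],[0.003,-0.037,0.006],[0.003,-0.037,0.006],[0.003,-0.037,0.006],[0.003,-0.037,0.006],[0.003,-0.037,0.006],[0.003,-0.037,0.006]],"fingers":[-0.15,-0.15,-0.15,-0.15,-0.25,-0.25,-0.32,-0.32,-0.39,-0.39,-0.48,-0.48,-1,-1,-1,-1,-1,-1]}' 25
```

```text
clock: 5.25
eef_pos: [0.5261, -0.2816, 0.0985]
ee_rot: [0.001, 0.538, 0.843, 0.0]
contact_force: [-1.9, 1.6, 14.2]
width: 0.0173
finger_force: 27.1
```

```bash
python3 -m pendant '{"rotation":[[0,0,0],[0,0,0],[0,0,0],[0,0,0],[0,0,0],[0,0,0],[0,0,0],[0,0,0.06],[0,0,0.12],[0,0,0.194],[0,0,0.194],[0,0,0.194],[0,0,0.194],[0,0,0.194],[0,0,0.194],[0,0,0.194]],"slide":[[0,-0.006,0],[0,-0.006,-0.02],[0,-0.006,-0.08],[0,-0.006,-0.2],[0,-0.006,-0.35],[0,-0.006,-0.48],[0,-0.006,-0.48],[0.2,0.13,-0.48],[0.35,0.25,-0.48],[0.5,0.34,-0.48],[0.6,0.4,-0.48],[0.678,0.455,-0.48],[0.678,0.455,-0.48],[0.678,0.455,-0.48],[0.678,0.455,-0.48],[0.678,0.455,-0.48]],"fingers":[-1,-1,-1,-1,-1,-1,-1,-1,-1,-1,-1,-1,-1,-1,-1,-1]}'
python3 - <<'E'
from h import *
from station import r
f=snap(r,"w3");T=f["T"];print(np.degrees(np.arctan2(T[1,0],T[0,0])))
t=r.grab_frame("top");np.save("top1.npy",t,allow_pickle=True)
for p in ([.564,-.04,.115],[.569,-.014,.115],[.56,-.066,.115]):print(proj(f,p))
cv2.imwrite("pics/w3b.png",cv2.resize(f["image"],(768,576)))
E
```

```text
clock: 7.25
eef_pos: [0.5628, -0.0403, 0.2404]
ee_rot: [-0.0, 0.766, 0.642, -0.0]
contact_force: [-0.8, 0.2, -1.2]
width: 0.0178
finger_force: 25.4
79.93526018211035
[[258.14120622 185.98027151]]
[[258.57734325 159.48334232]]
[[258.70027733 210.76493617]]
```

View pics/w3b.png

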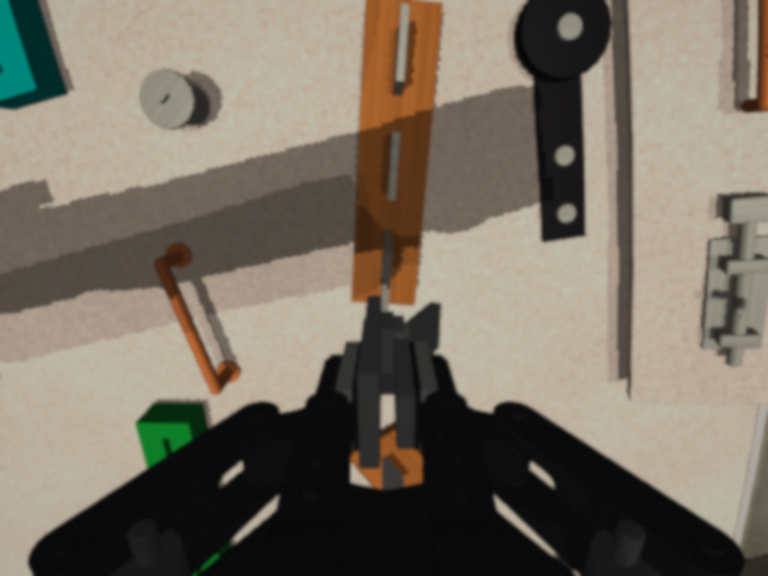

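The clip is held open: fixed jaw (372,310), moving jaw (430,320). The tall plate's top edge runs (388,232) to about (385,308) in the 1.5x picture. The rack's near corners are at (353,300) and (415,303). Computing the plate pose from the rack's edges and the plate's top edge.

Run:
```python
from h import *
f=load("w3");im=f["image"];hsv=cv2.cvtColor(im,cv2.COLOR_BGR2HSV)
m=((hsv[...,0]<16)&(hsv[...,1]>120)).astype(np.uint8);m[:,:225]=0;m[:,305:]=0;m[206:]=0
L=[];Rr=[]
for y in range(15,190,3):
    x=np.where(m[y])[0]
    if len(x)>10: L.append([x[0]-.5,y]);Rr.append([x[-1]+.5,y])
T=f["T"]
for z,n in((.036,"top"),):
  for name,E in(("L",L),("R",Rr)):
    P=onz(f,E,z)[:,:2];vx,vy,x0,y0=cv2.fitLine(P.astype(np.float32),cv2.DIST_HUBER,0,.001,.001).ravel();
    print(name,"yaw of line",np.degrees(np.arctan2(vy,vx)),(x0,y0))
    if name=="L": l=(x0,y0,vx,vy)
    else: rr=(x0,y0,vx,vy)
nrm=np.array([-l[3],l[2]]);print("width mm",1000*np.dot(np.array(rr[:2])-l[:2],nrm))
print("end corners",onz(f,np.array([[353,300],[415,303]])/1.5,.036).round(4))
print("topedge far end, near",onz(f,np.array([[384,232],[391,232],[388,232],[385,305]])/1.5,.115).round(4))
print("mid plate top z.09",onz(f,np.array([[394,133],[390,198],[405,5],[400,85]])/1.5,.09).round(4))
t=load("top1");print("old top cam", onz(load("top0"),[[292.5,172.3]],.115))
# clip: fixed jaw tip visible end & handle
cv2.imwrite("pics/w3c.png",np.hstack([crop(f,220,140,80,120,5),crop(f,225,140,80,120,5)[:, :1]]))
```

```text
L yaw of line 76.24327 (np.float32(0.5547449), np.float32(0.039763402))
R yaw of line 75.87774 (np.float32(0.608839), np.float32(0.030232573))
width mm -54.808773
end corners [[ 0.5272 -0.0777  0.036 ]
 [ 0.5803 -0.0899  0.036 ]]
topedge far end, near [[ 0.5674 -0.009   0.115 ]
 [ 0.5718 -0.0098  0.115 ]
 [ 0.5699 -0.0094  0.115 ]
 [ 0.5594 -0.0577  0.115 ]]
mid plate top z.09 [[0.5844 0.0496 0.09  ]
 [0.5746 0.0088 0.09  ]
 [0.6036 0.1221 0.09  ]
 [0.593  0.0776 0.09  ]]
old top cam [[ 0.56393963 -0.03982511  0.115     ]]
```

View pics/w3c.png

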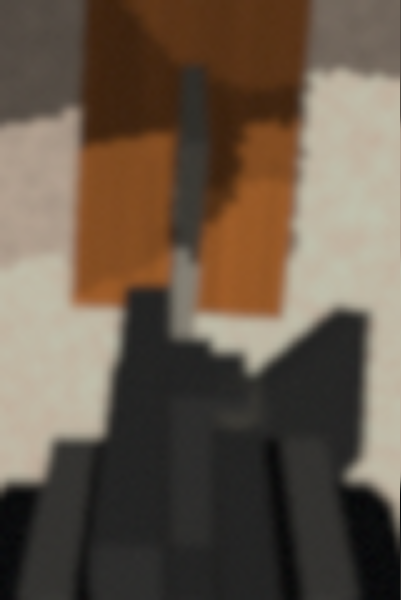

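The dark strip (crop 193,68 to 186,243) is the plate's +y end face and the light strip (y 243-340) is its top edge, so the top's +y end is at about crop (187,243).

Run:
```python
from h import *
f=load("w3");T=f["T"];o=np.array([220,140])
q=lambda a:np.array(a)/5+o-.4
print("end top",onz(f,q([[187.5,243],[175,243],[200,243]]),.115).round(4))
print("end bottom",onz(f,q([[193,68],[181,68],[206,68]]),.036).round(4))
A=onz(f,q([[187.5,243],[181,335]]),.115);print("top line yaw",np.degrees(np.arctan2(*(A[0]-A[1])[[1,0]])))
u=np.array([np.cos(np.radians(76)),np.sin(np.radians(76)),0])
print("mid from end",A[0]-.022*u)
# clip: predicted in-hand pose check; clip x = tool y, clip y = tool x; TCP at clip (-.5,0,37)
C=T.copy();C[:3,:3]=np.c_[T[:3,1],T[:3,0],-T[:3,2]]
def W(p): return T[:3,3]+C[:3,:3]@(np.array(p)/1000-[-.0005,0,.037])
for p in ([-9.6,14,-22],[-2.6,14,-22],[-9.6,18,60],[-2.6,18,60],[-9.6,-18,60],[-2.6,-18,60]):
    print(p,((proj(f,W(p))-o+.4)*5).round(0))
```

```text
end top [[ 0.5626 -0.0421  0.115 ]
 [ 0.5602 -0.0416  0.115 ]
 [ 0.565  -0.0425  0.115 ]]
end bottom [[ 0.5675 -0.0219  0.036 ]
 [ 0.5646 -0.0214  0.036 ]
 [ 0.5707 -0.0225  0.036 ]]
top line yaw 76.09552690489006
mid from end [ 0.55726851 -0.06342414  0.115     ]
[-9.6, 14, -22] [[124. 277.]]
[-2.6, 14, -22] [[172. 277.]]
[-9.6, 18, 60] [[ 83. 535.]]
[-2.6, 18, 60] [[162. 536.]]
[-9.6, -18, 60] [[ 92. 860.]]
[-2.6, -18, 60] [[164. 861.]]
```

Run:
```python
from h import *
f=load("w3");T=f["T"];o=np.array([220,140]);im=f["image"].astype(int)
for y in range(150,210,3): print(y,im[y,249:268].sum(1).tolist())
u=np.array([np.cos(np.radians(76)),np.sin(np.radians(76)),0])
A=onz(f,np.array([[194.5,140],[181,335]])/5+o-.4,.115);print(A,np.degrees(np.arctan2(*(A[0]-A[1])[[1,0]])),A[0]-.022*u)
```

```text
150 [125, 127, 124, 133, 144, 157, 165, 166, 167, 164, 163, 157, 159, 160, 156, 159, 156, 160, 164]
153 [122, 122, 123, 122, 120, 122, 129, 135, 142, 144, 142, 138, 139, 150, 151, 157, 158, 158, 163]
156 [120, 125, 124, 120, 119, 116, 118, 127, 134, 135, 134, 128, 128, 129, 126, 129, 136, 149, 153]
159 [121, 121, 121, 120, 118, 113, 120, 129, 133, 139, 137, 131, 121, 117, 111, 111, 116, 118, 123]
162 [119, 116, 119, 121, 117, 118, 119, 125, 135, 134, 138, 129, 127, 116, 111, 106, 108, 111, 115]
165 [127, 135, 136, 136, 135, 140, 143, 139, 138, 137, 136, 136, 129, 117, 111, 108, 109, 119, 125]
168 [236, 244, 243, 243, 232, 205, 177, 157, 154, 153, 152, 149, 140, 123, 113, 107, 114, 128, 148]
171 [244, 244, 244, 243, 227, 204, 178, 173, 174, 167, 168, 163, 144, 124, 115, 110, 110, 123, 154]
174 [237, 236, 240, 238, 226, 202, 182, 172, 170, 171, 166, 159, 142, 125, 105, 111, 117, 129, 157]
177 [238, 238, 240, 240, 228, 211, 191, 175, 168, 169, 168, 157, 144, 131, 124, 129, 144, 177, 217]
180 [235, 234, 241, 235, 218, 196, 182, 173, 170, 168, 169, 167, 160, 156, 155, 178, 204, 225, 249]

[... 334 characters left out ...]
 338, 355, 333, 295, 280, 274, 273, 270, 272, 283, 287, 287, 283]
195 [265, 268, 273, 280, 289, 318, 357, 372, 373, 369, 346, 308, 278, 269, 273, 286, 286, 283, 281]
198 [128, 127, 127, 144, 198, 285, 348, 371, 372, 362, 334, 298, 272, 270, 278, 283, 288, 284, 279]
201 [106, 107, 108, 124, 186, 272, 346, 370, 367, 363, 343, 322, 308, 302, 303, 310, 308, 304, 298]
204 [107, 105, 107, 126, 181, 274, 342, 371, 386, 432, 489, 527, 533, 533, 531, 528, 521, 514, 511]
207 [104, 107, 106, 114, 149, 212, 257, 274, 288, 319, 362, 389, 418, 470, 521, 540, 542, 537, 535]
[[ 0.56755305 -0.02181062  0.115     ]
 [ 0.55790025 -0.06102488  0.115     ]] 76.17126720438011 [ 0.56223077 -0.04315713  0.115     ]
```

Run:
```python
from h import *
from station import r
T=T_tool(r.read_state());a=np.radians(-14);cx=np.array([np.cos(a),np.sin(a),0]);cy=np.array([-np.sin(a),np.cos(a),0])
p=np.array([.5627,-.0427,.115])
g=p-.0039*cx+.001*cy;g[2]=T[2,3]
print("tgt",g,"share",(T[:3,:3].T@(g-T[:3,3])/.3).round(4),"down to .153:",(T[2,3]-.153)/.3,T[2,3])
```

```text
tgt [ 0.55915777 -0.04078621  0.24049207] share [-0.0051 -0.0116  0.    ] down to .153: 0.29164022066223105 0.2404920661986693
```

```bash
python3 -m pendant '{"rotation":[[0,0,0.022],[0,0,0.022],[0,0,0.022],[0,0,0.022],[0,0,0.022],[0,0,0.022],[0,0,0.022],[0,0,0.022],[0,0,0.022],[0,0,0.022]],"slide":[[-0.005,-0.012,0],[-0.005,-0.012,0],[-0.005,-0.012,0.1],[-0.005,-0.012,0.19],[-0.005,-0.012,0.19],[-0.005,-0.012,0.19],[-0.005,-0.012,0.21],[-0.005,-0.012,0.23],[-0.005,-0.012,0.23],[-0.005,-0.012,0.23]],"fingers":[-1,-1,-1,-1,-1,-1,-1,-1,-1,-1]}'
python3 - <<'E'
from h import *
from station import r
f=snap(r,"w4");T=f["T"];print(r.read_state()["contact_force"],r.read_state()["ft_torque"],np.degrees(np.arctan2(T[1,0],T[0,0])))
C=np.c_[T[:3,1],T[:3,0],-T[:3,2]]
def W(p): return T[:3,3]+C@(np.array(p)/1000-[-.0005,0,.037])
for p in ([-9.6,14,-22],[-2.6,14,-22],[-2.6,14,0],[3,22,-15]): print(p,proj(f,W(p)).round(1))
im=f["image"].astype(int)
for y in range(135,225,6): print(y,im[y,240:275].sum(1).tolist())
E
```

```text
clock: 8.6
eef_pos: [0.5591, -0.0402, 0.1716]
ee_rot: [-0.0, 0.788, 0.616, 0.0]
contact_force: [0.1, 0.3, -1.3]
width: 0.0174
finger_force: 25.4
[ 0.00369671  0.39193852 -1.04901771] [ 0.03848559  0.03489668 -0.0385261 ] 76.06709597044804
[-9.6, 14, -22] [[244.5 195. ]]
[-2.6, 14, -22] [[254. 195.]]
[-2.6, 14, 0] [[253.7 205.9]]
[3, 22, -15] [[261.9 187.4]]
135 [159, 165, 169, 172, 174, 175, 174, 182, 179, 182, 180, 176, 174, 168, 167, 167, 162, 167, 189, 232, 265, 278, 278, 277, 268, 241, 194, 168, 163, 164, 166, 169, 174, 176, 174]
141 [156, 159, 155, 164, 168, 173, 177, 179, 179, 177, 176, 178, 174, 172, 168, 168, 172, 182, 198, 218, 233, 241, 240, 239, 234, 214, 184, 168, 162, 165, 167, 168, 171, 175, 171]
147 [123, 129, 140, 144, 152, 163, 169, 175, 177, 178, 184, 178, 177, 174, 172, 171, 172, 170, 173, 170, 169, 169, 168, 165, 164, 163, 162, 160, 164, 159, 166, 169, 172, 172, 172]
153 [115, 115, 112, 115, 118, 118, 122, 126, 134, 149, 160, 163, 166, 170, 171, 168, 172, 175, 171, 173, 169, 167, 162, 164, 163, 163, 164, 160, 162, 165, 165, 168, 171, 172, 169]
159 [115, 117, 113, 
[... 1259 characters left out ...]
 228, 189, 145, 116, 111, 111, 111, 111, 109, 116, 149, 200, 232, 228, 197, 171, 168, 174, 177, 176, 176, 176, 176, 178, 181, 196, 232, 267, 288, 297, 299, 295]
207 [250, 249, 245, 206, 159, 122, 115, 111, 115, 112, 111, 108, 115, 133, 164, 192, 195, 174, 156, 151, 155, 157, 166, 170, 191, 227, 258, 275, 275, 275, 279, 291, 299, 299, 293]
213 [243, 225, 192, 147, 119, 110, 112, 111, 111, 110, 107, 110, 110, 112, 111, 110, 112, 110, 113, 108, 112, 114, 113, 116, 118, 118, 122, 129, 161, 202, 233, 228, 197, 154, 124]
219 [234, 199, 149, 118, 109, 112, 112, 111, 111, 113, 110, 109, 112, 115, 119, 123, 126, 124, 129, 123, 126, 125, 127, 124, 124, 130, 127, 128, 131, 142, 152, 150, 139, 125, 119]
```

The wrist pixels at row 201 give the fixed jaw 244.5-253.5 and the plate 257.5-264.5, about 2.9 mm clear, so the plate is inside the gap. Lowering, with a 1.5 mm centring shift.

```bash
python3 -m pendant '{"rotation":[[0,0,0],[0,0,0],[0,0,0],[0,0,0],[0,0,0],[0,0,0],[0,0,0]],"slide":[[0.005,0,0.01],[0.005,0,0.03],[0.005,0,0.045],[0.005,0,0.055],[0.005,0,0.06],[0.005,0,0.06],[0.005,0,0.06]],"fingers":[-1,-1,-1,-1,-1,-1,-1]}'; python3 -m pendant '{"rotation":[[0,0,0],[0,0,0],[0,0,0]],"slide":[[0,0,0.003],[0,0,0.005],[0,0,0.005]],"fingers":[-1,-1,-1]}'
```

```text
clock: 9.52
eef_pos: [0.5595, -0.0387, 0.1537]
ee_rot: [0.0, 0.788, 0.616, 0.0]
contact_force: [0.6, 0.7, -0.7]
width: 0.0179
finger_force: 25.4
clock: 9.9
eef_pos: [0.5599, -0.0388, 0.1525]
ee_rot: [0.0, 0.788, 0.616, 0.0]
contact_force: [-0.1, -0.3, 4.5]
width: 0.0179
finger_force: 26.0
```

```bash
python3 -m pendant '{"rotation":[[0,0,0],[0,0,0],[0,0,0]],"slide":[[0,0.004,-0.001],[0,0.008,-0.001],[0,0.008,-0.001]],"fingers":[-1,-1,-1]}'; python3 -m pendant '{"rotation":[[0,0,0],[0,0,0],[0,0,0],[0,0,0],[0,0,0],[0,0,0],[0,0,0],[0,0,0],[0,0,0],[0,0,0],[0,0,0],[0,0,0]],"slide":[[0,0.006,0],[0,0.006,0],[0,0.013,0],[0,0.013,0],[0,0.023,0],[0,0.023,0],[0,0.03,0],[0,0.03,0],[0,0.036,0],[0,0.036,0],[0,0.036,0],[0,0.036,0]],"fingers":[-0.48,-0.48,-0.39,-0.39,-0.25,-0.25,-0.15,-0.15,1,1,1,1]}'
```

```text
clock: 10.28
eef_pos: [0.562, -0.0393, 0.1525]
ee_rot: [0.0, 0.788, 0.616, 0.0]
contact_force: [0.6, 0.3, 5.1]
width: 0.0175
finger_force: 26.0
clock: 11.78
eef_pos: [0.5723, -0.0419, 0.1524]
ee_rot: [0.0, 0.788, 0.616, 0.0]
contact_force: [0.1, -0.0, -1.2]
width: 0.0856
finger_force: 0.0
```

```bash
python3 -m pendant '{"rotation":[[0,0,0],[0,0,0],[0,0,-0.1],[0,0,-0.5],[0,0,-0.5],[0,0,-0.5],[0,0,-0.5],[0,0,-0.5],[0,0,-0.5],[0,0,-0.5],[0,0,-0.5],[0,0,-0.5],[0,0,-0.5],[0,0,-0.5]],"slide":[[0,0,-0.1],[0,0,-0.25],[0,0,-0.33],[-0.005,-0.053,-0.33],[-0.005,-0.053,-0.33],[-0.005,-0.053,-0.33],[-0.005,-0.053,-0.33],[-0.005,-0.053,-0.33],[-0.005,-0.053,-0.33],[-0.005,-0.053,-0.33],[-0.005,-0.053,-0.33],[-0.005,-0.053,-0.33],[-0.005,-0.053,-0.33],[-0.005,-0.053,-0.33]],"fingers":[1,1,1,1,1,1,1,1,1,1,1,1,1,1]}'
python3 - <<'E'
from h import *
from station import r
f=snap(r,"w5");T=f["T"];print(np.degrees(np.arctan2(T[1,0],T[0,0])))
a=np.radians(-14);Rz=R.from_euler("z",-14,degrees=True).as_matrix();o=np.array([.5627,-.041,.115])
for p in ([-9.6,18,60],[-2.6,18,60],[-9.6,-18,60],[-2.6,-18,60],[29,10,55],[29,-10,55],[0,22,0],[0,-22,0]): print(p,proj(f,o+Rz@(np.array(p)/1000)).round(1))
x,y=proj(f,o+Rz@[-.006,0,.06])[0].astype(int);print(x,y)
x0,y0=max(x-60,0),max(min(y-50,284),0);print(x0,y0)
cv2.imwrite("pics/w5c.png",crop(f,x0,y0,120,100,6))
E
```

```text
clock: 13.52
eef_pos: [0.5565, -0.0395, 0.2513]
ee_rot: [0.0, 0.122, 0.993, 0.0]
contact_force: [-0.1, -0.2, 0.3]
width: 0.0853
finger_force: 0.0
166.00884163044336
[-9.6, 18, 60] [[279.1 200.1]]
[-2.6, 18, 60] [[278.8 208.2]]
[-9.6, -18, 60] [[234.5 200.1]]
[-2.6, -18, 60] [[234.7 208.2]]
[29, 10, 55] [[268.3 239.8]]
[29, -10, 55] [[245.3 239.8]]
[0, 22, 0] [[278.2 188.9]]
[0, -22, 0] [[235.5 188.9]]
256 204
196 154
```

View pics/w5c.png

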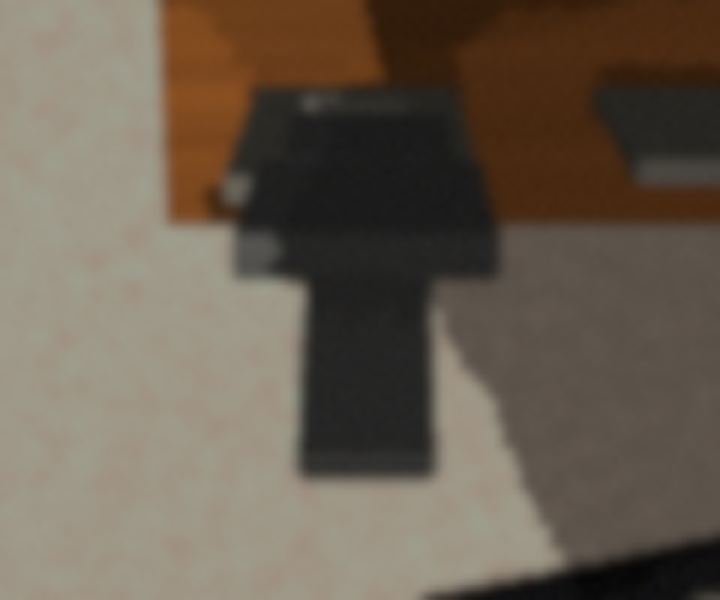

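The handle top (crop 235-498, 228-278) sits about 7 mm further towards -x than predicted, and the plate's corner (crop 237,188) about 3.5 mm. So the plate leans 0.055 rad towards -x within its slot play, which agrees with the rack-based base position. I grip the wing there and straighten it in the air.

```bash
python3 -m pendant '{"rotation":[[0,0,0],[0,0,0],[0,0,0],[0,0,0],[0,0,0],[0,0,0],[0,0,0],[0,0,0],[0,0,0],[0,0,0],[0,0,0],[0,0,0],[0,0,0],[0,0,0]],"slide":[[0.019,0,0.02],[0.019,0,0.15],[0.019,0,0.25],[0.019,0,0.31],[0.019,0,0.331],[0.019,0,0.331],[0.019,0,0.331],[0.019,0,0.331],[0.019,0,0.331],[0.019,0,0.331],[0.019,0,0.331],[0.019,0,0.331],[0.019,0,0.331],[0.019,0,0.331]],"fingers":[1,1,1,1,1,1,-1,-1,-1,-1,-1,-1,-1,-1]}' 45
```

```text
clock: 15.32
eef_pos: [0.5513, -0.0381, 0.1525]
ee_rot: [0.0, 0.121, 0.993, -0.0]
contact_force: [-0.1, 0.6, 5.9]
width: 0.0352
finger_force: 44.7
```

```bash
python3 -m pendant '{"rotation":[[0,0,0],[0,0,0],[0,0,0],[0,0,0],[0,0,0],[0,0,0],[0,0,0],[0,0,0],[0,0.017,0],[0,0.017,0],[0,0.017,0],[0,0.017,0]],"slide":[[0,0,-0.01],[0,0,-0.04],[0,0,-0.1],[0,0,-0.2],[0,0,-0.3],[0,0,-0.4],[0,0,-0.46],[0,0,-0.46],[0,0,-0.46],[0,0,-0.46],[0,0,-0.46],[0,0,-0.46]],"fingers":[-1,-1,-1,-1,-1,-1,-1,-1,-1,-1,-1,-1]}'
python3 - <<'E'
from h import *
from station import r
T=T_tool(r.read_state());s0=load("side0")
s=r.grab_frame("side");np.save("side2.npy",s,allow_pickle=True);t=r.grab_frame("top");np.save("top2.npy",t,allow_pickle=True);f=snap(r,"w6")
a=np.radians(-14);cx=np.array([np.cos(a),np.sin(a),0]);cy=np.array([-np.sin(a),np.cos(a),0])
o=T[:3,3]+cx*.0061-np.array([0,0,.037])   # crotch
for n,p in(("top",o),("bot",o-[0,0,.105])):
    for y in(-.022,.022): print(n,y,"side",proj(s,p+y*cy).round(1),"wrist",proj(f,p+y*cy).round(1))
d=cv2.absdiff(s["image"],s0["image"]).max(2)
c=proj(s,o-[0,0,.05])[0].astype(int);print(c)
im=s["image"].astype(int)
for y in range(c[1]-40,c[1]+50,6): print(y,im[y,c[0]-18:c[0]+18].sum(1).tolist())
E
```

```text
clock: 16.82
eef_pos: [0.5507, -0.038, 0.2898]
ee_rot: [-0.026, 0.121, 0.992, 0.003]
contact_force: [-0.0, -0.5, -2.3]
width: 0.0354
finger_force: 45.4
top -0.022 side [[226.7 120.8]] wrist [[224.5 235.2]]
top 0.022 side [[221.4 130.6]] wrist [[288.9 235.3]]
bot -0.022 side [[228.8 155.4]] wrist [[236.1 193.7]]
bot 0.022 side [[223.9 165.7]] wrist [[277.7 193.8]]
[225 142]
102 [194, 185, 159, 119, 76, 63, 64, 63, 72, 69, 62, 64, 66, 71, 70, 62, 73, 76, 62, 70, 92, 90, 82, 59, 122, 289, 446, 503, 498, 493, 501, 498, 506, 505, 499, 500]
108 [116, 117, 126, 117, 102, 90, 71, 70, 71, 71, 64, 81, 77, 71, 79, 69, 72, 74, 83, 72, 90, 106, 81, 73, 81, 183, 344, 475, 504, 494, 497, 488, 495, 495, 494, 495]
114 [121, 123, 123, 122, 120, 126, 121, 113, 125, 120, 112, 100, 86, 69, 84, 82, 78, 90, 119, 142, 130, 120, 215, 316, 370, 422, 477, 508, 506, 500, 501, 498, 498, 499, 495, 500]
120 [490, 490, 482, 482, 487, 493, 485, 488, 491, 490, 446, 317, 163, 94, 72, 84, 79, 74, 96, 127, 133, 159, 306, 466, 516, 517, 511, 515, 515, 514, 514, 509, 508, 501, 506, 510]
126 [505, 508, 518, 510, 518, 510, 
[... 1299 characters left out ...]
 508, 510, 512, 509, 502, 508, 499, 512, 515, 509, 509, 511, 503, 500, 505, 498, 503, 503, 502, 499, 502, 503, 502, 500, 506, 509, 503, 498, 502]
174 [516, 515, 512, 512, 512, 514, 516, 505, 517, 513, 519, 515, 513, 505, 515, 507, 507, 509, 504, 506, 506, 501, 500, 501, 503, 499, 507, 506, 504, 502, 496, 506, 504, 500, 504, 505]
180 [510, 507, 512, 506, 517, 520, 519, 513, 510, 511, 516, 517, 517, 507, 504, 501, 506, 511, 514, 512, 510, 510, 514, 507, 508, 502, 506, 505, 504, 502, 498, 504, 500, 498, 510, 505]
186 [516, 513, 515, 514, 518, 511, 505, 505, 507, 518, 518, 484, 394, 292, 255, 243, 260, 256, 257, 249, 247, 246, 250, 253, 254, 252, 230, 233, 235, 230, 230, 222, 220, 292, 425, 501]
```

The plate hangs within about 0.01 rad of vertical in the side view. Next, measuring the lens in both views.

Run:
```python
from h import *
t,s=load("top0"),load("side0")
ti,si=t["image"].astype(int).sum(2),s["image"].astype(int).sum(2)
print("top rows 170..206, cols 80..145")
for y in range(172,206,2): print(y,ti[y,92:142:1].tolist())
print("side")
for y in range(288,350,4): print(y,si[y,212:262].tolist())
for f in(t,s): print(c2w(f)[:3,3])
```

```text
top rows 170..206, cols 80..145
172 [404, 404, 405, 409, 429, 343, 135, 133, 141, 138, 132, 131, 136, 138, 139, 119, 118, 102, 73, 85, 64, 94, 66, 50, 103, 182, 340, 439, 428, 416, 415, 406, 403, 406, 412, 415, 406, 407, 411, 408, 403, 405, 400, 397, 399, 402, 403, 410, 409, 403]
174 [406, 410, 418, 441, 407, 253, 123, 137, 148, 144, 143, 143, 145, 145, 144, 136, 70, 66, 80, 74, 78, 70, 64, 65, 55, 84, 146, 148, 137, 138, 123, 111, 93, 86, 75, 56, 98, 123, 159, 247, 363, 410, 409, 406, 398, 405, 401, 395, 396, 403]
176 [418, 378, 56, 15, 36, 39, 40, 53, 24, 12, 17, 17, 19, 28, 27, 64, 45, 42, 42, 80, 74, 77, 74, 66, 74, 77, 84, 87, 67, 71, 72, 65, 69, 68, 75, 71, 65, 63, 112, 139, 100, 46, 362, 424, 410, 407, 407, 401, 395, 408]
178 [430, 387, 0, 30, 50, 42, 44, 45, 43, 53, 53, 45, 47, 61, 53, 48, 49, 63, 58, 58, 47, 50, 55, 47, 41, 27, 31, 30, 71, 79, 72, 82, 76, 73, 77, 78, 73, 73, 72, 108, 73, 117, 373, 431, 418, 406, 402, 400, 399, 396]
180 [117, 68, 33, 31, 44, 59, 54, 51, 48, 46, 64, 55, 57, 41, 49, 43, 49, 59, 52, 55, 42, 53, 51, 58, 67, 60, 58, 8, 1, 12, 1, 23, 72, 77, 71, 68
[... 5921 characters left out ...]
, 170, 170, 162, 132, 125, 114, 111, 108, 88, 67, 66, 64, 51, 66, 51, 55, 54, 60, 113, 281, 438, 483, 493, 486, 485, 480, 483, 488, 486, 495]
344 [491, 495, 499, 508, 476, 393, 239, 102, 52, 73, 101, 128, 144, 160, 170, 178, 167, 175, 173, 165, 169, 168, 164, 154, 150, 154, 154, 147, 117, 69, 63, 63, 60, 56, 59, 48, 51, 86, 232, 401, 484, 491, 494, 495, 494, 488, 494, 494, 490, 490]
348 [488, 496, 493, 490, 487, 465, 413, 305, 205, 132, 105, 98, 105, 134, 166, 167, 176, 177, 167, 167, 176, 166, 173, 138, 129, 135, 130, 121, 91, 68, 47, 62, 56, 42, 53, 64, 63, 122, 271, 385, 419, 430, 433, 427, 438, 442, 453, 453, 460, 473]
[0.37417632 0.06572201 1.4023167 ]
[0.47840235 0.88113654 0.85214391]
```

Run:
```python
from h import *
t,s=load("top0"),load("side0")
for a in([125.5,190],[126.5,190]): print(tri(t,a,s,[239.7,293.3]))
z=.172
# box top corners in side & top (front-top edge and back)
bx=onz(t,[[93.5,175.5],[119,177.8],[117.5,198.5],[92.5,195.5]],.175);print(bx.round(4),np.linalg.norm(np.diff(bx,axis=0),axis=1))
print(tri(t,[119,178],s,[254.2,304]),tri(t,[117,198.5],s,[223,303]))
print("face c",onz(t,[[128.7,189.5]],.15))
```

```text
(array([0.51081004, 0.39784832, 0.18648737]), np.float64(0.00198476794654448))
(array([0.51101557, 0.39592925, 0.18385775]), np.float64(0.0018373676320524853))
[[0.55   0.4881 0.175 ]
 [0.5434 0.4192 0.175 ]
 [0.4889 0.4218 0.175 ]
 [0.497  0.489  0.175 ]] [0.06918948 0.05453758 0.06775854]
(array([0.51327385, 0.41763191, 0.18981105]), np.float64(0.05502600281392135)) (array([0.51410483, 0.42027288, 0.18708895]), np.float64(0.052451514450939186))
face c [[0.51517866 0.39920587 0.15      ]]
```

Run:
```python
from h import *
t,s=load("top0"),load("side0")
print(tri(t,[119,177.5],s,[223,302.8]),tri(t,[117.7,198.5],s,[252.8,303.5]))
for z in (.185,.19):
  bx=onz(t,[[93.5,175.5],[119,177.5],[117.7,198.5],[92.5,195.5]],z);print(bx.round(4),np.linalg.norm(np.diff(bx,axis=0),axis=1))
  print(bx.mean(0))
for zz in(.16,.165):print("face c",onz(t,[[128.7,189.5]],zz))
```

```text
(array([0.5417378 , 0.41642029, 0.18480061]), np.float64(0.0021148047546638645)) (array([0.48828667, 0.4184074 , 0.18465767]), np.float64(0.000603303521415025))
[[0.5485 0.4846 0.185 ]
 [0.5428 0.4164 0.185 ]
 [0.488  0.4183 0.185 ]
 [0.496  0.4856 0.185 ]] [0.06853287 0.05485925 0.06773131]
[0.51883003 0.45122323 0.185     ]
[[0.5478 0.4829 0.19  ]
 [0.5421 0.4149 0.19  ]
 [0.4875 0.4169 0.19  ]
 [0.4955 0.4838 0.19  ]] [0.06825138 0.05463393 0.06745311]
[0.51823588 0.44963982 0.19      ]
face c [[0.51405272 0.39654294 0.16      ]]
face c [[0.51348976 0.39521147 0.165     ]]
```

```bash
cat >> h.py <<'E'
def plan(T,pos,yaw):  # yaw: change about world z, degrees
    d=T[:3,:3].T@(np.array(pos)-T[:3,3])/.3;w=T[:3,:3].T@np.array([0,0,yaw])/180
    print("slide",d.round(4),"rot",w.round(4))
E
python3 - <<'E'
from h import *
from station import r
T=T_tool(r.read_state());print(T.round(4));plan(T,[.505,.28,.29],-81);plan(T,[.528,.12,.29],-40)
E
```

```text
[[-9.692e-01  2.408e-01 -5.140e-02  5.508e-01]
 [ 2.404e-01  9.706e-01  1.260e-02 -3.810e-02]
 [ 5.290e-02 -2.000e-04 -9.986e-01  2.901e-01]
 [ 0.000e+00  0.000e+00  0.000e+00  1.000e+00]]
slide [0.403  0.9923 0.0216] rot [-2.380e-02  1.000e-04  4.494e-01]
slide [0.2004 0.4931 0.0109] rot [-0.0118  0.      0.2219]
```

```bash
python3 -m pendant '{"rotation":[[0,0,0.02],[-0.003,0,0.06],[-0.006,0,0.11],[-0.008,0,0.16],[-0.011,0,0.21],[-0.014,0,0.26],[-0.016,0,0.31],[-0.019,0,0.36],[-0.021,0,0.4],[-0.023,0,0.43],[-0.024,0,0.45],[-0.024,0,0.45],[-0.024,0,0.45],[-0.024,0,0.45],[-0.024,0,0.45],[-0.024,0,0.45]],"slide":[[0.01,0.03,0],[0.04,0.1,0.002],[0.08,0.2,0.004],[0.12,0.31,0.006],[0.17,0.42,0.009],[0.22,0.53,0.012],[0.26,0.64,0.014],[0.3,0.74,0.016],[0.34,0.83,0.018],[0.37,0.91,0.02],[0.39,0.96,0.021],[0.403,0.992,0.022],[0.403,0.992,0.022],[0.403,0.992,0.022],[0.403,0.992,0.022],[0.403,0.992,0.022]],"fingers":[-1,-1,-1,-1,-1,-1,-1,-1,-1,-1,-1,-1,-1,-1,-1,-1]}'
python3 - <<'E'
from h import *
from station import r
f=snap(r,"w7");s=r.grab_frame("side");np.save("side3.npy",s,allow_pickle=True);t=r.grab_frame("top");np.save("top3.npy",t,allow_pickle=True)
T=f["T"];print(T.round(4))
for p in([.514,.3965,.161],[.514,.3965,.181],[.5428,.4164,.185],[.488,.4183,.185]): print(proj(f,p).round(1))
im=f["image"].astype(int).sum(2)
for y in range(0,150,6): print(y,im[y,170:330:4].tolist())
E
```

```text
clock: 18.98
eef_pos: [0.5053, 0.2793, 0.2899]
ee_rot: [-0.018, 0.738, 0.675, 0.02]
contact_force: [-0.5, -0.9, -2.8]
width: 0.0357
finger_force: 45.4
[[ 0.0885  0.9961  0.0047  0.5053]
 [ 0.9947 -0.0887  0.0529  0.2793]
 [ 0.0531 -0.     -0.9986  0.2899]
 [ 0.      0.      0.      1.    ]]
[[255.   66.7]]
[[254.8  62.3]]
[[288.2  32. ]]
[[220.2  36. ]]
0 [487, 491, 491, 499, 475, 496, 500, 488, 493, 499, 498, 203, 54, 75, 78, 79, 78, 77, 76, 77, 79, 73, 79, 76, 76, 75, 83, 79, 75, 56, 175, 177, 166, 488, 489, 503, 495, 502, 505, 499]
6 [491, 491, 497, 503, 494, 507, 489, 493, 496, 498, 499, 188, 54, 75, 77, 75, 78, 80, 75, 71, 76, 81, 78, 77, 80, 80, 80, 82, 79, 52, 99, 101, 171, 487, 501, 497, 502, 497, 500, 493]
12 [501, 502, 498, 496, 500, 494, 485, 501, 496, 506, 505, 184, 55, 77, 76, 78, 74, 76, 79, 79, 80, 80, 80, 81, 79, 80, 83, 79, 73, 65, 104, 102, 187, 496, 494, 504, 496, 489, 497, 506]
18 [508, 497, 487, 487, 496, 499, 503, 499, 496, 501, 502, 182, 62, 78, 79, 80, 80, 80, 79, 80, 83, 83, 82, 85, 81, 83, 82, 78, 73, 67, 102, 101, 245, 498, 493, 505, 504, 495, 497, 500]
24 
[... 3478 characters left out ...]
 514, 509, 513, 514, 510, 366, 292, 289, 292, 294, 297, 307, 301, 296, 293, 293, 295]
132 [507, 509, 501, 507, 510, 501, 499, 512, 497, 441, 428, 442, 436, 508, 507, 500, 507, 511, 514, 508, 523, 493, 382, 462, 511, 510, 433, 299, 298, 295, 294, 298, 295, 298, 290, 303, 300, 296, 303, 293]
138 [515, 507, 509, 511, 511, 506, 492, 470, 443, 437, 437, 435, 434, 501, 505, 513, 515, 505, 510, 508, 510, 437, 301, 301, 298, 308, 295, 309, 305, 302, 303, 304, 301, 297, 294, 290, 295, 302, 295, 307]
144 [517, 507, 508, 512, 507, 490, 439, 442, 442, 421, 442, 430, 434, 437, 433, 437, 441, 469, 507, 510, 511, 366, 304, 294, 303, 302, 298, 304, 307, 307, 302, 301, 297, 302, 303, 288, 298, 301, 291, 304]
```

Run:
```python
from h import *
f=load("w7");im=f["image"].astype(int).sum(2)
for y in range(22,72,3): print(y,im[y,210:292:2].tolist())
def cross(y,a,b,th,up):
    v=im[y,a:b]; 
    for i in range(len(v)-1):
        if (v[i]-th)*(v[i+1]-th)<=0 and v[i]!=v[i+1]: return a+i+(th-v[i])/(v[i+1]-v[i])
Lb=[[cross(y,208,224,95 if y>=0 else 0,0),y] for y in range(1,24,2)];Rb=[[cross(y,276,296,92,1),y] for y in range(1,24,2)]
print([round(a[0],1) if a[0] else None for a in Lb],[round(a[0],1) if a[0] else None for a in Rb])
```

```text
22 [507, 421, 179, 117, 62, 74, 80, 80, 81, 80, 82, 81, 80, 82, 81, 80, 84, 83, 86, 84, 83, 84, 84, 79, 83, 84, 85, 82, 86, 85, 85, 82, 84, 83, 88, 81, 74, 55, 73, 102, 101]
25 [507, 420, 181, 117, 58, 67, 72, 71, 77, 77, 75, 79, 82, 82, 77, 81, 83, 79, 83, 80, 83, 80, 81, 87, 81, 83, 83, 81, 82, 84, 85, 85, 85, 85, 84, 85, 70, 45, 80, 103, 104]
28 [496, 409, 184, 146, 71, 45, 49, 50, 53, 54, 54, 55, 53, 57, 57, 56, 59, 60, 59, 65, 63, 66, 66, 71, 66, 62, 63, 63, 70, 66, 72, 76, 75, 77, 77, 77, 66, 49, 89, 104, 104]
31 [497, 405, 181, 168, 109, 30, 19, 22, 26, 22, 24, 25, 26, 34, 24, 17, 25, 28, 24, 32, 38, 31, 31, 34, 24, 36, 39, 40, 44, 38, 50, 43, 44, 47, 48, 51, 41, 57, 96, 102, 102]
34 [508, 411, 184, 175, 162, 83, 17, 14, 19, 10, 23, 13, 18, 24, 25, 37, 37, 38, 36, 41, 42, 45, 34, 40, 25, 35, 24, 17, 21, 25, 28, 16, 18, 24, 14, 23, 16, 71, 102, 101, 103]
37 [505, 400, 183, 178, 174, 139, 46, 13, 12, 18, 31, 36, 43, 48, 48, 53, 58, 64, 69, 75, 76, 77, 66, 65, 63, 48, 53, 43, 41, 22, 19, 16, 15, 18, 20, 14, 41, 93, 101, 105, 102]
40 [497, 390, 182, 175, 176, 169, 106, 26, 22, 28,
[... 1780 characters left out ...]
90, 288, 286, 297, 431, 500, 506]
70 [505, 507, 514, 507, 505, 507, 480, 454, 466, 444, 428, 430, 424, 417, 391, 368, 336, 302, 288, 274, 245, 240, 240, 231, 183, 177, 193, 212, 238, 254, 277, 289, 293, 294, 294, 290, 291, 297, 431, 500, 498]
[np.float64(216.7), np.float64(216.7), np.float64(216.7), np.float64(216.6), np.float64(216.7), np.float64(216.6), np.float64(216.6), np.float64(216.6), np.float64(216.6), np.float64(216.5), np.float64(216.5), np.float64(216.6)] [np.float64(286.7), np.float64(286.6), np.float64(288.0), np.float64(288.4), np.float64(287.8), np.float64(287.6), np.float64(287.0), np.float64(287.2), np.float64(287.2), np.float64(287.3), np.float64(286.9), np.float64(286.8)]
```

Run:
```python
from h import *
f=load("w7")
A=onz(f,[[216.7,1],[216.55,23],[288.2,7],[286.8,23]],.185);print(A.round(4))
for i in(0,2):
  d=A[i+1]-A[i];print("look tilt deg from -y",np.degrees(np.arctan2(-d[0],-d[1])))
d=(A[1]+A[3]-A[0]-A[2]);
print("front edge",onz(f,[[220,28.5],[284,30.5]],.185),"width",np.linalg.norm(A[3]-A[1]))
B=onz(f,[[228.1,48],[228.1,58],[273.8,50],[273.8,58]],.163);print(B.round(4))
for i in(0,2):
  d=B[i+1]-B[i];print(np.degrees(np.arctan2(-d[0],-d[1])))
print("rim",onz(f,[[251,62.6]],.182), "glass bottom",onz(f,[[251,70]],.142))
print("tool yaw of x",np.degrees(np.arctan2(f["T"][1,0],f["T"][0,0])))
```

```text
[[0.4881 0.4444 0.185 ]
 [0.4862 0.4283 0.185 ]
 [0.5441 0.435  0.185 ]
 [0.5421 0.4232 0.185 ]]
look tilt deg from -y 6.910173732727785
look tilt deg from -y 9.378832178725267
front edge [[0.48846974 0.42391524 0.185     ]
 [0.53950608 0.41781429 0.185     ]] width 0.05618818199325555
[[0.4916 0.414  0.163 ]
 [0.4907 0.4057 0.163 ]
 [0.5319 0.4087 0.163 ]
 [0.5314 0.4021 0.163 ]]
6.2381761337111685
4.396967477392095
rim [[0.51082984 0.39633318 0.182     ]] glass bottom [[0.51002444 0.39722018 0.142     ]]
tool yaw of x 84.91288892651399
```

Run:
```python
from h import *
f=load("w7");T=f["T"];im=f["image"].astype(int).sum(2)
th=np.radians(84.9);tx=np.array([np.cos(th),np.sin(th),0]);ty=np.array([np.sin(th),-np.cos(th),0])
o=T[:3,3]-tx*.0061-[0,0,.0375]
for z in(0,-.105):
  for y in(-.022,.022): print(z,y,proj(f,o+tx*.0025+ty*y+[0,0,z]).round(1))
for y in range(178,262,4): print(y,im[y,214:302:3].tolist())
s=load("side3");si=s["image"].astype(int).sum(2)
for z in(0,-.105):
  for y in(-.022,.022): print("side",z,y,proj(s,o+tx*.0025+ty*y+[0,0,z]).round(1))
c=proj(s,o+[0,0,-.05])[0].astype(int);print(c)
for y in range(c[1]-28,c[1]+40,4): print(y,si[y,c[0]-24:c[0]+25:2].tolist())
```

```text
0 -0.022 [[224.5 232.5]]
0 0.022 [[289.1 232.5]]
-0.105 -0.022 [[236.1 191.9]]
-0.105 0.022 [[277.7 191.9]]
178 [442, 445, 446, 450, 448, 380, 223, 216, 217, 216, 217, 222, 250, 295, 298, 300, 300, 295, 300, 293, 301, 292, 295, 300, 295, 300, 299, 304, 301, 300]
182 [447, 448, 444, 430, 251, 225, 225, 218, 223, 225, 227, 279, 290, 301, 294, 299, 301, 298, 307, 297, 302, 297, 294, 299, 300, 291, 294, 301, 304, 299]
186 [439, 441, 381, 228, 220, 217, 227, 223, 220, 228, 288, 296, 295, 291, 297, 298, 300, 299, 303, 294, 294, 296, 294, 298, 298, 302, 304, 297, 301, 304]
190 [426, 281, 218, 221, 220, 211, 222, 201, 220, 237, 250, 250, 253, 248, 250, 246, 248, 249, 251, 250, 258, 293, 295, 295, 297, 296, 295, 295, 348, 447]
194 [239, 216, 218, 217, 213, 214, 182, 129, 129, 132, 127, 129, 130, 129, 129, 130, 129, 129, 128, 127, 136, 271, 287, 290, 291, 296, 304, 371, 504, 517]
198 [217, 217, 214, 217, 216, 257, 170, 127, 127, 129, 126, 125, 130, 129, 127, 128, 126, 128, 128, 126, 127, 228, 292, 294, 288, 322, 464, 517, 506, 509]
202 [216, 214, 219, 238, 274, 258, 134, 129, 126, 128, 162, 16
[... 3713 characters left out ...]
 169, 176, 166, 211, 536, 580, 577, 577, 584, 566]
255 [566, 568, 573, 570, 573, 574, 582, 574, 353, 219, 207, 202, 179, 181, 171, 165, 161, 152, 218, 529, 576, 566, 449, 370, 312]
259 [575, 570, 566, 566, 569, 574, 578, 569, 577, 569, 576, 582, 570, 581, 570, 566, 574, 584, 540, 488, 318, 290, 301, 297, 298]
263 [569, 567, 564, 565, 576, 573, 578, 574, 574, 573, 570, 578, 574, 580, 574, 529, 399, 310, 306, 300, 307, 294, 299, 303, 298]
267 [568, 573, 567, 570, 566, 559, 567, 563, 566, 572, 583, 580, 538, 399, 302, 302, 294, 298, 304, 306, 301, 295, 291, 294, 300]
271 [571, 569, 568, 571, 566, 576, 563, 576, 566, 488, 321, 296, 296, 297, 297, 307, 304, 303, 304, 303, 299, 295, 294, 291, 296]
```

Run:
```python
from h import *
s=load("side2");si=s["image"].astype(int).sum(2)
for y in range(152,170): print(y,si[y,218:236].tolist())
s=load("side3");si=s["image"].astype(int).sum(2)
print()
for y in range(250,261): print(y,si[y,232:262:2].tolist())
f=load("w7");im=f["image"].astype(int).sum(2)
print([im[y,240:268].mean().round() for y in range(184,200)],[im[y,240:268].mean().round() for y in range(198,216)])
```

```text
152 [499, 501, 509, 494, 441, 290, 167, 134, 136, 136, 144, 145, 154, 164, 169, 212, 251, 265]
153 [499, 496, 504, 500, 444, 291, 183, 135, 131, 138, 141, 160, 196, 230, 190, 180, 224, 265]
154 [489, 493, 505, 497, 448, 314, 195, 128, 129, 140, 140, 176, 271, 327, 238, 159, 191, 236]
155 [490, 499, 498, 500, 453, 328, 196, 141, 132, 137, 137, 198, 316, 396, 333, 201, 163, 204]
156 [490, 502, 501, 497, 455, 330, 195, 143, 139, 134, 145, 219, 358, 446, 413, 292, 182, 163]
157 [494, 505, 502, 489, 451, 340, 205, 140, 133, 131, 161, 267, 408, 484, 474, 391, 243, 160]
158 [509, 506, 501, 496, 463, 357, 218, 143, 131, 136, 204, 340, 450, 509, 503, 446, 318, 196]
159 [504, 511, 506, 497, 472, 390, 231, 148, 138, 143, 259, 397, 489, 506, 504, 481, 415, 296]
160 [503, 503, 499, 513, 495, 410, 249, 143, 130, 184, 310, 447, 497, 507, 503, 505, 474, 418]
161 [501, 503, 504, 506, 497, 424, 267, 149, 144, 231, 373, 474, 509, 508, 507, 510, 504, 484]
162 [500, 504, 503, 508, 498, 436, 263, 157, 169, 298, 433, 490, 496, 498, 504, 503, 506, 513]
163 [509, 509, 507, 505, 499, 434, 284, 170, 222, 374, 
[... 1436 characters left out ...]
580, 571, 569, 573, 564, 558, 574, 564, 436, 364, 287]
[np.float64(284.0), np.float64(287.0), np.float64(289.0), np.float64(290.0), np.float64(290.0), np.float64(282.0), np.float64(247.0), np.float64(183.0), np.float64(138.0), np.float64(129.0), np.float64(129.0), np.float64(128.0), np.float64(127.0), np.float64(127.0), np.float64(128.0), np.float64(130.0)] [np.float64(128.0), np.float64(130.0), np.float64(137.0), np.float64(149.0), np.float64(157.0), np.float64(159.0), np.float64(167.0), np.float64(187.0), np.float64(197.0), np.float64(174.0), np.float64(148.0), np.float64(148.0), np.float64(154.0), np.float64(147.0), np.float64(127.0), np.float64(107.0), np.float64(99.0), np.float64(98.0)]
```

Run:
```python
from h import *
from station import r
T=T_tool(r.read_state());plan(T,[.5032,.2929,.2535],-1.0)
```

```text
slide [ 0.0368 -0.0104  0.1235] rot [-0.0003  0.      0.0055]
```

```bash
python3 -m pendant '{"rotation":[[0,-0.001,0.003],[0,-0.002,0.0055],[0,-0.002,0.0055],[0,-0.002,0.0055],[0,-0.002,0.0055],[0,-0.002,0.0055],[0,-0.002,0.0055],[0,-0.002,0.0055]],"slide":[[0.01,-0.003,0.03],[0.02,-0.006,0.07],[0.03,-0.009,0.1],[0.035,-0.01,0.118],[0.037,-0.01,0.1235],[0.037,-0.01,0.1235],[0.037,-0.01,0.1235],[0.037,-0.01,0.1235]],"fingers":[-1,-1,-1,-1,-1,-1,-1,-1]}'
python3 - <<'E'
from h import *
from station import r
f=snap(r,"w8");s=r.grab_frame("side");np.save("side4.npy",s,allow_pickle=True);T=f["T"]
th=np.arctan2(T[1,0],T[0,0]);print(np.degrees(th));tx=np.array([np.cos(th),np.sin(th),0]);ty=np.array([np.sin(th),-np.cos(th),0])
mid=T[:3,3]-.0061*tx-.0025*ty-[0,0,.0915];print("mid",mid)
for y in(-.022,.022): print(proj(f,mid+tx*.0025+ty*y-[0,0,.0525]).round(1),proj(s,mid+ty*y-[0,0,.0525]).round(1))
im=f["image"].astype(int).sum(2);si=s["image"].astype(int).sum(2)
print([int(im[y,240:268].mean()) for y in range(184,200)])
print("row197",im[197,226:282:2].tolist())
for y in range(20,56,4): print(y,im[y,210:300:3].tolist())
c=proj(s,mid)[0].astype(int);print(c)
for y in range(c[1]-4,c[1]+30,3): print(y,si[y,c[0]-18:c[0]+20:2].tolist())
E
```

```text
clock: 20.12
eef_pos: [0.5034, 0.2931, 0.2538]
ee_rot: [-0.016, 0.743, 0.669, 0.017]
contact_force: [-0.1, 0.5, -2.4]
width: 0.035
finger_force: 45.4
83.94378924512303
mid [0.50029066 0.2872905  0.16226521]
[[233.9 190.8]] [[258.3 272.3]]
[[275.4 190.8]] [[237.1 270.7]]
[268, 270, 273, 275, 275, 268, 235, 175, 135, 127, 126, 126, 125, 126, 126, 127]
row197 [218, 221, 216, 161, 128, 121, 125, 125, 124, 125, 125, 125, 127, 126, 126, 128, 125, 129, 126, 126, 126, 128, 125, 128, 126, 182, 282, 298]
20 [102, 64, 84, 79, 82, 78, 76, 78, 72, 78, 78, 82, 74, 81, 78, 77, 79, 83, 80, 79, 78, 82, 83, 79, 79, 80, 73, 48, 88, 101]
24 [98, 60, 77, 82, 82, 77, 80, 82, 81, 82, 79, 81, 82, 77, 85, 81, 80, 85, 80, 83, 84, 82, 79, 84, 86, 82, 70, 40, 96, 102]
28 [115, 63, 79, 73, 79, 80, 77, 82, 79, 75, 80, 77, 79, 80, 84, 80, 83, 80, 82, 82, 79, 79, 81, 81, 82, 82, 71, 45, 100, 110]
32 [147, 53, 45, 49, 56, 55, 51, 52, 55, 48, 55, 54, 58, 59, 57, 54, 59, 56, 63, 64, 60, 64, 61, 66, 66, 68, 63, 47, 100, 105]
36 [172, 97, 20, 20, 18, 32, 21, 25, 16, 15, 22, 22, 24, 25, 25, 25, 24, 20, 19, 33, 22, 27, 32
[... 1058 characters left out ...]

265 [570, 572, 566, 561, 338, 163, 163, 177, 168, 173, 172, 172, 171, 172, 182, 291, 307, 299, 294]
268 [576, 579, 574, 581, 366, 171, 174, 174, 172, 178, 167, 175, 168, 165, 176, 283, 304, 310, 295]
271 [580, 575, 573, 579, 410, 220, 182, 182, 170, 173, 163, 166, 167, 171, 166, 264, 304, 303, 299]
274 [591, 583, 583, 585, 561, 408, 304, 308, 305, 298, 295, 289, 288, 284, 274, 301, 309, 301, 303]
277 [574, 585, 523, 394, 304, 296, 305, 303, 301, 307, 304, 302, 307, 323, 313, 301, 306, 304, 298]
280 [492, 363, 297, 301, 307, 306, 308, 319, 312, 301, 304, 304, 304, 302, 308, 307, 306, 294, 308]
283 [306, 308, 294, 308, 317, 320, 314, 312, 313, 308, 308, 314, 310, 306, 310, 314, 307, 302, 296]
```

Plate and lens agree within about 2 mm. One last 1.5 mm shift towards the lens axis, then a settled hold.

```bash
python3 -m pendant '{"rotation":[[0,0,0],[0,0,0],[0,0,0],[0,0,0],[0,0,0],[0,0,0],[0,0,0],[0,0,0]],"slide":[[0,-0.002,0],[0,-0.005,0],[0,-0.005,0],[0,-0.005,0],[0,-0.005,0],[0,-0.005,0],[0,-0.005,0],[0,-0.005,0]],"fingers":[-1,-1,-1,-1,-1,-1,-1,-1]}' && python3 -c "
from station import r
import numpy as np
print(np.abs(r.read_state()['dq']).max());print(r.close_job())"
```

```text
clock: 21.22
eef_pos: [0.5018, 0.2933, 0.2535]
ee_rot: [-0.016, 0.743, 0.669, 0.017]
contact_force: [-0.3, 0.4, -3.5]
width: 0.0355
finger_force: 45.4
0.0018994394324234956
the job is handed in; nothing more can be done
None
```

I handed the job in at 21.2 s, with the tallest plate hanging from the clip in front of the inspection camera and the gripper still and holding only the clip; by my measurements it is upright and square within about 1° and on the lens axis within about 2 mm, but no verdict came back.

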